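Set a plunge router's depth stop to a setup block

TASK

Set the plunge router's depth stop: loosen the red-gripped clamp lever, lower the depth rod gently until its brass end touches the brass setup block lying on the turret stop, then swing the lever back until the clamp is tight. The rod must stay resting on the block; do not force it down or drag it through the tight clamp, leave the block where it lies and the other things undisturbed.

Things in the scene. Friction and masses are not known exactly. Their poses are not given: they have to be found in the camera images.
- router: Plunge router (green motor, grey casting, two black ball handles), fixed on a pine board 320 x 300 x 18 mm. Origin: on its axis, level with the bench; z up, -x points to the depth rod's side (the robot's left). Motor: 93 mm diameter round the origin, top 229 mm up. Handles at (0, +-122) mm, tops 158 mm up. Grey clamp head: x -105 to -38, y -17 to 17, z 120 to 154 mm. Rod axis at (-75, 0) mm.
- depth_rod: Depth rod: vertical steel shaft 10 mm in diameter, sliding in the clamp head (75 mm travel), black knob on top. A brass fine-adjustment stub 7 mm in diameter is its lower end, set to stick out 6 to 22 mm below the shaft (not measured). Origin: 14 mm below the shaft's end. Loose, it slides with about 3 N of drag and stays put; clamped, some 25 N drag it, which scores it. Mass about 0.14 kg.
- rod_knob (a point): Centre of the ribbed black knob on top of the depth rod: knob 22 mm in diameter, 24 mm tall. It is 149 to 165 mm above the brass stub's rounded end, which starts 14 to 56 mm above the brass block. Only the thin rod is below the knob for 35 mm or more.
- clamp_lever (a joint): Angle of the clamp lever about its vertical pivot, rad, growing clockwise seen from above: 0 = loose end stop, 1.5 = tight end stop. In the router's frame the lever points from the pivot at angle pi + 0.75 - value about z. The cam bears on the rod from about 1.0 and clamps it well from 1.2. Starts at 1.3 to 1.47. About 1 N at the grip swings it while loose, about 7 N near tight; stays where left.
- lever_pivot (a point): On the lever's vertical pivot axis, on top of the clamp head, 159 mm above the bench, 91 mm from the router's axis (towards its -x).
- lever_grip (a point): Upright red round grip at the lever's free end: 14 mm in diameter, 40 mm tall. Origin: its centre (182 mm above the bench), 70 mm from the pivot axis; z up, x points along the lever towards the pivot. The lever's flat arm, 11 mm wide, joins it at its foot (arm's top 20 mm below the centre).
- turret_stop: Adjustable turret stop on the router's base, straight below the depth rod: a steel screw with a round head 25 mm in diameter. Origin: centre of the head's top face; its height varies from 48 to 60 mm above the bench.
- setup_block: Brass setup block, 24 x 24 x 12 mm, loose, 59 g, lying flat on the turret stop's head straight under the rod. Origin: centre of its underside. Its top face is 12 mm above.
- alu_block_thin: Bystander on the board: aluminium block 24 x 40 x 8 mm. Origin: centre of the underside.
- alu_block_thick: Bystander on the board: aluminium block 24 x 40 x 18 mm. Origin: centre of the underside.
- collet_wrench: Bystander on the board: steel spanner 150 mm long, 8 mm thick. Origin: centre of the underside.
- tape_measure: Bystander on the bench: yellow tape measure 72 x 40 x 62 mm. Origin: centre of the underside.
- screwdriver: Bystander on the bench: screwdriver 200 mm long with a red handle 26 mm thick. Origin: centre of the underside.
- spray_can: Bystander on the bench: blue-banded can 66 mm in diameter, 190 mm tall. Origin: centre of the underside.
- glue_bottle: Bystander on the bench: white and yellow glue bottle 60 mm in diameter, 170 mm tall. Origin: centre of the underside.

How it is judged:
By the outcome, as a careful person would: the job done as asked, in the order asked, and still so for the second after the job is handed in, with the robot touching nothing.
It also fails if it takes over 64 s, if anything falls off the work surface, if the arm or the gripper's body presses on something with over 40 N, if the wrist force passes 120 N, or if a joint passes its speed limit or range.

ROBOT

A 6-joint arm with a two-finger parallel gripper is mounted at the origin on the work surface. World frame = base frame: x ahead of the robot, y to its left, z up, the work surface at z = 0. Lengths are in m, angles in rad, forces in N, time in s.
With the tool pointing down it reaches from about 0.3 to 0.875 m from the base axis. Payload 6.4 kg.
Tool frame: the origin (TCP) lies midway between the tips of the shut fingers; the grasp point (between the pads) lies 19 mm behind it (ctrl.hold_point_z is the distance from the TCP to the grasp point, in m); z points along the fingers, y is the line along which they close (so a half turn about z gives the same grasp; the last joint's range is limited). The gripper opens to 85 mm and grips with 20 to 120 N. Pads are 22 mm wide; open, the fingers measure 114 mm over their backs; the gripper's body (76 mm by 85 mm) begins 54 mm behind the grasp point. The pads swing forward as they close: fully open they stand 13 mm farther back than shut.
Start: joints at [-1.485, 0.181, 1.607, -0, 1.354, -0.206], TCP at [0.165, -0.551, 0.231] pointing down, gripper open.
Joint ranges: [-2.99, 2.99], [-0.89, 2.07], [0.3, 2.58], [-1.14, 4.28], [0, 2.63], [-3.12, 3.12]. Speed limits (rad/s): [2.57, 2.57, 3.01, 3.14, 3.14, 3.14].

INTERFACE

Orientations are given as a unit quaternion [w, x, y, z].
In Python, from bench import ctrl gives the robot as it stands.
- The arm moves only by the tool carry_out, never from a script. Its argument "plan" is text: rows parted by semicolons, each of 6 numbers parted by spaces: the shift along the tool's x, y, z as a fraction of full scale, then the turn, a rotation vector about the tool's x, y, z as a fraction of full scale. A call has exactly 8 rows; each row shifts and turns the commanded pose from where the row before left it, along the tool's axes as they then stand; what a row does not reach is not made up. Full scale, the value 1, is 40 mm for a shift and 0.1 rad for a turn. A row lasts 1/12 s, in which the tool goes at most 41.7 mm and 7.16 degrees, less where a joint would pass 70% of its speed; a pose out of reach is approached as far as the arm can. A call with a number of a shift or a turn outside -1 to 1 is refused whole. A call with a gripper value outside its range is refused whole. "claw" is the gripper's target within -1 to 1 (shut at 1, half-way at 0, fully open at -1), set as the call begins (left out, the last holds). The fingers move at their own pace and stop on an object; the grip force is fixed at half the most. Time passes only in rows, so rows that do not move let the fingers close, or fill a call up. It gives the time, the measured TCP pose, the force, the opening and the grip force at its end, in the units of the state.
- ctrl.get_obs(): the state, without advancing time (a new reading comes with each control period).
- ctrl.camera(name): name is "scene" or "top" or "wrist"; returns a dict with "pixels" (384x512x3 uint8, red, green, blue), "mtx" (3x3 intrinsics, pixels), "R" (3x3) and "t" (3): a world point X has camera coordinates R X + t. Camera axes: x right, y down, z forward; pixel columns grow to the right and rows downward; lengths in m; the calibration is good to about 2 mm. The wrist camera is an equidistant fisheye: a pixel r from the principal point sees the ray r / f radians off the axis. A picture is of the moment at which its call begins. There is no depth.
- ctrl.hand_in(): hands the job in; it is judged then, once.
The state is a dict: "time_s": time; "q": joint angles; "dq": joint speeds; "joint_efforts": joint torques, N m; "eef_pos": TCP position; "eef_rot": TCP orientation; "wrist_force": force on the tool from outside, world axes, zero at the start; "torque": the same for the moment, N m; "opening": opening from 0.0 (shut) to 1.0 (fully open); "grasp_force": force on a finger pad.
Only numpy, scipy, OpenCV 4.12 (cv2) and the standard library are available. Lean on these libraries where they do the work, as an engineer would, in place of code of your own. Each camera call takes 0.05 s, during which the arm holds its last target. There are 200 camera calls.

## Working session

There is one attempt and no reset: what is moved stays moved. The work goes in short steps, Python scripts to look and compute and a tool call to move; the robot and the scene stay as the last step left them, time stands still between calls to the robot, and variables do not carry over. Pictures are saved under pics/ and viewed, at most 10 in all, crops included, and the job is handed in when it is done.

Besides the shell and the picture viewer there is one more tool, called after "Request:" as a command line: name --argument value ..., lists and objects as JSON in quotes. carry_out: Moves the arm, as the interface text tells. Shift numbers are shares of 40 mm and turn numbers shares of 0.1 rad, none past 1 either way. Its arguments: {"type":"object","properties":{"plan":{"type":"string"},"claw":{"type":"number"}},"required":["plan"]}

```bash
ls; mkdir -p pics; cat > h.py <<'E'
import numpy as np,cv2
from bench import ctrl
def snap(n,f):
    c=ctrl.camera(n); cv2.imwrite('pics/'+f+'.png',c['pixels'][:,:,::-1]); np.savez('pics/'+f+'.npz',**{k:c[k] for k in('mtx','R','t','pixels')}); return c
def load(f): return np.load('pics/'+f+'.npz')
E
python3 - <<'E'
from h import *
a=snap('scene','s0');b=snap('top','t0')
for c in(a,b):print(c['mtx'].round(1),c['R'].round(3),c['t'].round(3))
im=np.hstack([a['pixels'],b['pixels']]);cv2.imwrite('pics/st0.png',cv2.resize(np.vstack([a['pixels'][:,:,::-1],b['pixels'][:,:,::-1]]),None,fx=.78,fy=.78))
print(ctrl.get_obs())
E
```

```text
pics
[[450.3   0.  254.3]
 [  0.  450.3 187.6]
 [  0.    0.    1. ]] [[-0.128  0.992  0.012]
 [ 0.769  0.107 -0.63 ]
 [-0.626 -0.071 -0.776]] [ 0.14  -0.287  1.655]
[[384.5   0.  254.9]
 [  0.  384.5 195. ]
 [  0.    0.    1. ]] [[-0.019 -0.999 -0.028]
 [-0.996  0.021 -0.085]
 [ 0.085  0.026 -0.996]] [-0.03   0.549  1.344]
{'time_s': 0.1, 'q': array([-1.48528357e+00,  1.81457340e-01,  1.60790742e+00,  1.53429912e-05,
        1.35381295e+00, -2.06323447e-01]), 'dq': array([-0.00127138, -0.00135567, -0.00094857,  0.00079234,  0.0007523 ,
       -0.00070445]), 'joint_efforts': array([ 1.34928996e-03, -4.45873618e+01, -3.52236843e+01, -2.68224721e-04,
        4.14258800e-03, -3.45106749e-06]), 'eef_pos': array([ 0.16539903, -0.55017763,  0.23047983]), 'eef_rot': array([-7.90626590e-04,  9.89372760e-01,  1.45399151e-01,  5.53202268e-05]), 'wrist_force': array([-0.33141903, -0.7426905 , -0.84983086]), 'torque': array([ 0.00722153,  0.01419306, -0.02609138]), 'grasp_force': 0.0, 'opening': 1.0038558033464142}
```

View pics/s0.png

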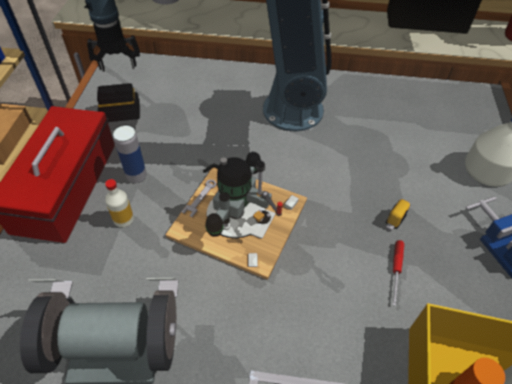

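View pics/t0.png

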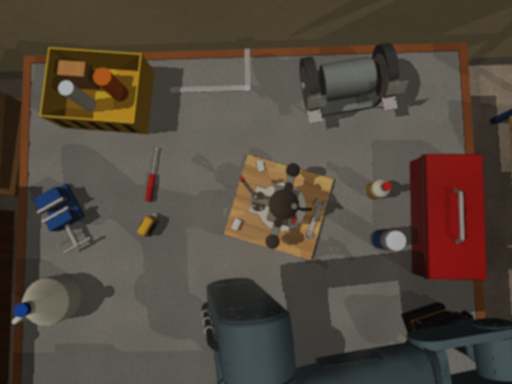

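The scene view puts the router at about (235,180) on its board, the red grip at about (279,208) and the orange knob area at about (262,215). The top view puts the motor at about (284,205) and the lever to its left. I'll enlarge both.

```bash
python3 - <<'E'
from h import *
a=load('s0')['pixels'][145:245,170:300];b=load('t0')['pixels'][145:265,220:345]
f=lambda i,h:cv2.resize(i[:,:,::-1],(int(i.shape[1]*h/i.shape[0]),h),interpolation=cv2.INTER_CUBIC)
A=f(a,360);B=f(b,360)
print(A.shape,B.shape,3.6,3.0)
cv2.imwrite('pics/crop0.png',np.hstack([A[:,:420],B]))
E
```

```text
(360, 468, 3) (360, 375, 3) 3.6 3.0
```

View pics/crop0.png

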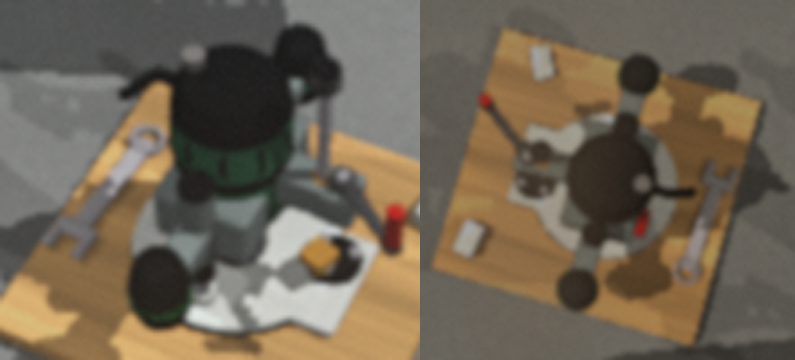

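The crop shows, in full-image pixels:

| Feature | Scene view | Top view |
|---|---|---|
| Grip | (279.2,208.3) | (242.3,178.7) |
| Knob | (260.3,165.8) | (260,195.7) |
| Ball handles | – | (292.7,170.3) and (272.3,241.7) |

The brass block shows below the rod in the scene view.

```bash
cat >> h.py <<'E'
def ray(c,uv,fish=False):
    K=c['mtx'];x=(uv[0]-K[0,2])/K[0,0];y=(uv[1]-K[1,2])/K[1,1]
    if fish:
        r=np.hypot(x,y);d=np.array([x/r*np.sin(r),y/r*np.sin(r),np.cos(r)])
    else: d=np.array([x,y,1.])
    R=c['R'];return -R.T@c['t'],R.T@d/np.linalg.norm(d)
def atz(c,uv,z,fish=False):
    o,d=ray(c,uv,fish);return o+d*(z-o[2])/d[2]
def tri(rs):
    A=0;b=0
    for o,d in rs:
        P=np.eye(3)-np.outer(d,d);A=A+P;b=b+P@o
    X=np.linalg.solve(A,b);return X,[np.linalg.norm(np.cross(X-o,d)) for o,d in rs]
E
python3 - <<'E'
from h import *
s=load('s0');t=load('t0')
h1=atz(t,(292.7,170.3),.135);h2=atz(t,(272.3,241.7),.135)
print('handles',h1,h2,np.linalg.norm(h1-h2)); c=(h1+h2)/2
y=(h1-h2)[:2];y/=np.linalg.norm(y);print('center',c,'yaw',np.arctan2(-y[0],y[1]))
yaw=np.arctan2(-y[0],y[1]);Rz=np.array([[np.cos(yaw),-np.sin(yaw)],[np.sin(yaw),np.cos(yaw)]])
print('rod',c[:2]+Rz@[-.075,0],'pivot',c[:2]+Rz@[-.091,0])
print('grip top view z.2',atz(t,(242.3,178.7),.198),'scene z.182',atz(s,(279.2,208.3),.182),tri([ray(s,(279.2,208.3)),ray(t,(242.3,178.7))]))
print('knob',tri([ray(s,(260.3,165.8)),ray(t,(260,195.7))]))
p=c[:2]+Rz@[-.091,0]
for v in(0,1.3,1.4,1.47):
    a=yaw+np.pi+.75-v;print(v,p+.07*np.array([np.cos(a),np.sin(a)]))
E
```

```text
handles [ 0.61707901 -0.16929661  0.135     ] [ 0.38628611 -0.09735533  0.135     ] 0.24174554331889517
center [ 0.50168256 -0.13332597  0.135     ] yaw -1.8729645664591617
rod [ 0.52400188 -0.06172396] pivot [ 0.52876333 -0.04644886]
grip top view z.2 [ 0.58496446 -0.00748273  0.198     ] scene z.182 [ 0.59090594 -0.00387451  0.182     ] (array([ 0.58755082, -0.00510242,  0.17730056]), [np.float64(0.0011671067896410576), np.float64(0.0011671067896410437)])
knob (array([ 0.52533664, -0.06213989,  0.26208643]), [np.float64(0.000205604716376006), np.float64(0.00020560471637603002)])
0 [0.49845248 0.0166483 ]
1.3 [ 5.81453008e-01 -3.64178819e-04]
1.4 [ 0.58579057 -0.0058546 ]
1.47 [ 0.58849019 -0.00994266]
```

Request:
carry_out --plan "0 0 -0.9 0 0 -1; 0 0 -0.9 0 0 -1; 0 0 -0.9 0 0 -1; 0.9 -0.3 0 0 0 -0.27; 0.9 -0.3 0 0 0 0; 0.9 -0.3 0 0 0 0; 0.9 -0.3 0 0 0 0; 0.9 -0.3 0 0 0 0" --claw 0

```text
time_s: 0.77
eef_pos: [0.2786, -0.3963, 0.3389]
eef_rot: [-0.0, 0.953, 0.304, 0.0]
wrist_force: [0.7, -0.1, 0.3]
opening: 0.496
grasp_force: 0.0
```

Request:
carry_out --plan "0.9 -0.3 0 0 0 0; 0.9 -0.3 0 0 0 0; 0.9 -0.3 0 0 0 0; 0.9 -0.3 0 0 0 0; 0.9 -0.3 0 0 0 0; 0.9 -0.3 0 0 0 0; 0.9 -0.3 0 0 0 0; 0.9 -0.3 0 0 0 0"

```text
time_s: 1.43
eef_pos: [0.4576, -0.1509, 0.3391]
eef_rot: [-0.0, 0.953, 0.305, -0.0]
wrist_force: [0.7, -0.7, -0.2]
opening: 0.5
grasp_force: 0.0
```

```bash
cat >> h.py <<'E'
from scipy.spatial.transform import Rotation as Ro
def pose():
    o=ctrl.get_obs();q=o['eef_rot'];R=Ro.from_quat([q[1],q[2],q[3],q[0]]).as_matrix();return o['eef_pos'],R,o
def go(T,yaw=None):
    p,R,o=pose();d=R.T@(np.array(T)-p)/.04;y=np.arctan2(R[1,0],R[0,0]);print('t',o['time_s'],'p',p.round(4),'yaw',y.round(3),'tilt',R[:,2].round(3),'shift units',d.round(2),'turnz units',None if yaw is None else round(-(yaw-y)/.1,2))
E
python3 - <<'E'
from h import *
go((.587,-.006,.30),.62)
snap('wrist','w1')
E
```

```text
t 1.4333 p [ 0.4576 -0.1509  0.3391] yaw 0.619 tilt [-0.  0. -1.] shift units [ 4.74 -1.07  0.98] turnz units -0.01
```

View pics/w1.png

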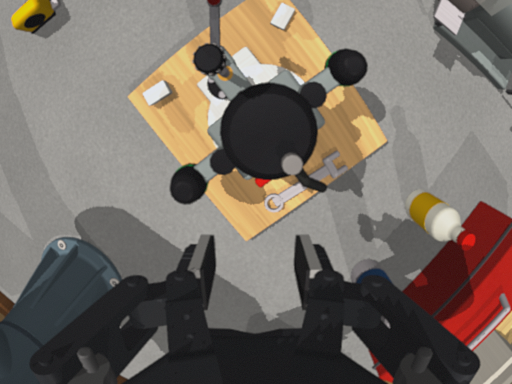

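The wrist view shows the knob at about (209,57) and the grip at the top edge, about (215,2). The way to the grip is clear.

Request:
carry_out --plan "0.79 -0.18 0 0 0 0; 0.79 -0.18 0 0 0 0; 0.79 -0.18 0 0 0 0; 0.79 -0.18 0 0 0 0; 0.79 -0.18 0 0 0 0; 0.79 -0.17 0 0 0 0; 0 0 0.9 0 0 0; 0 0 0 0 0 0"

```text
time_s: 2.15
eef_pos: [0.5846, -0.0059, 0.2968]
eef_rot: [-0.002, 0.952, 0.306, -0.004]
wrist_force: [-0.3, -0.5, -2.6]
opening: 0.502
grasp_force: 0.0
```

```bash
python3 - <<'E'
from h import *
c=snap('wrist','w2');go((.587,-.006,.30),.62)
h=cv2.cvtColor(c['pixels'],cv2.COLOR_RGB2HSV);m=(((h[...,0]<6)|(h[...,0]>174))&(h[...,1]>150)&(h[...,2]>60)).astype(np.uint8)
n,l,s,ce=cv2.connectedComponentsWithStats(m)
for i in range(1,n):
    if s[i,4]>15:print(s[i],ce[i].round(1),atz(c,ce[i],.202,True).round(4),atz(c,ce[i],.182,True).round(4))
E
```

```text
t 2.2 p [ 0.5844 -0.0069  0.2991] yaw 0.62 tilt [-0.009  0.002 -1.   ] shift units [ 0.06  0.02 -0.02] turnz units 0.0
[ 59   8  44  55 789] [79.6 35.6] [0.6144 0.2049 0.202 ] [0.6113 0.2188 0.182 ]
[249 171  15  26 316] [256.2 183.8] [ 0.5931 -0.0017  0.202 ] [ 0.5882 -0.0052  0.182 ]
[ 458  284   52   65 1786] [480.5 314.9] [ 0.6233 -0.3634  0.202 ] [ 0.621  -0.3974  0.182 ]
[ 469  314   43   70 1575] [494.7 352.8] [ 0.5907 -0.5076  0.202 ] [ 0.5856 -0.5538  0.182 ]
```

View pics/w2.png

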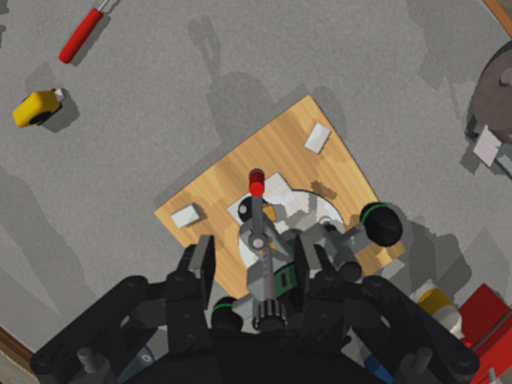

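The grip's bright top is at about (257,189), the pivot bolt at (259,243) and the ribbed knob at (268,312). The lever lies along tool x, as expected.

```bash
python3 - <<'E'
from h import *
c=load('w2')
g=atz(c,(257,189),.202,True);p=atz(c,(259,243),.168,True);print(g,p,np.linalg.norm((g-p)[:2]))
print('knob@.262',atz(c,(268,312),.262,True),'brass',atz(c,(270,213),.066,True))
s=load('s0');print('grip tri',tri([ray(s,(279.2,208.3)),ray(c,(256.5,184),True)]))
print('cam',-c['R'].T@c['t'])
go((.588,-.005,.168),.62)
E
```

```text
[ 0.58982179 -0.00491631  0.202     ] [ 0.53505871 -0.04699413  0.168     ] 0.06906183790165482
knob@.262 [ 0.52948581 -0.05880652  0.262     ] brass [ 0.53746867 -0.06467115  0.066     ]
grip tri (array([ 0.58785636, -0.00500112,  0.17863575]), [np.float64(0.001161506666489871), np.float64(0.001161506666489816)])
cam [0.65073261 0.03952876 0.43903175]
t 2.2 p [ 0.5844 -0.0069  0.2991] yaw 0.62 tilt [-0.009  0.002 -1.   ] shift units [0.12 0.03 3.28] turnz units 0.0
```

Request:
carry_out --plan "0.06 0.02 0.8 0 0 0; 0.06 0.02 0.8 0 0 0; 0 0 0.7 0 0 0; 0 0 0.6 0 0 0; 0 0 0.35 0 0 0; 0 0 0 0 0 0; 0 0 0 0 0 0; 0 0 0 0 0 0"

```text
time_s: 2.87
eef_pos: [0.5925, -0.0073, 0.1755]
eef_rot: [0.001, 0.953, 0.304, 0.001]
wrist_force: [0.7, 0.4, 0.3]
opening: 0.501
grasp_force: 0.0
```

Request:
carry_out --plan "0 0 0 0 0 0; 0 0 0 0 0 0; 0 0 0 0 0 0; 0 0 0 0 0 0; 0 0 0 0 0 0; 0 0 0 0 0 0; 0 0 0 0 0 0; 0 0 0 0 0 0" --claw 1

```text
time_s: 3.53
eef_pos: [0.5923, -0.0064, 0.175]
eef_rot: [0.001, 0.952, 0.305, 0.001]
wrist_force: [-1.3, 0.7, 6.3]
opening: 0.139
grasp_force: 58.5
```

```bash
python3 - <<'E'
from h import *
go((.588,-.005,.168),.62);o=pose()[2];print(o['wrist_force'],o['torque'],o['opening'],o['grasp_force'])
# arc chords in the tool frame, tool turning with the lever by -d (lever ccw => yaw +)
for d in(.1,.05):print(d,'y step units',.07*np.sin(d)/.04,'x',-.07*(1-np.cos(d))/.04)
E
```

```text
t 3.5333 p [ 0.5923 -0.0064  0.175 ] yaw 0.619 tilt [ 0.002 -0.    -1.   ] shift units [-0.07 -0.09  0.18] turnz units -0.01
[-1.34196575  0.72549751  6.33056064] [ 0.13663082  0.23080476 -0.06997483] 0.13911374736572696 58.49657356739044
0.1 y step units 0.17470847913194928 x -0.008742710763454816
0.05 y step units 0.08746354622368709 x -0.0021870443088090057
```

Request:
carry_out --plan "-0.005 -0.14 0 0 0 -0.8; -0.005 -0.14 0 0 0 -0.8; -0.005 -0.14 0 0 0 -0.8; -0.005 -0.14 0 0 0 -0.8; -0.005 -0.14 0 0 0 -0.8; -0.005 -0.14 0 0 0 -0.8; -0.005 -0.14 0 0 0 -0.8; -0.005 -0.14 0 0 0 -0.8"

```text
time_s: 4.2
eef_pos: [0.5571, 0.0213, 0.1751]
eef_rot: [0.0, 0.807, 0.59, 0.002]
wrist_force: [0.2, 6.6, 6.8]
opening: 0.143
grasp_force: 58.8
```

```bash
python3 - <<'E'
from h import *
p,R,o=pose();print(o['wrist_force'],o['torque'],o['opening'],o['grasp_force'])
v=np.array([.529,-.0465]);d=p[:2]-v;print(np.linalg.norm(d),np.arctan2(d[1],d[0]),np.arctan2(R[1,0],R[0,0]))
E
```

```text
[0.18842489 6.56115285 6.82947072] [ 1.03693421  0.02886025 -0.24043576] 0.14273644240786343 58.754222989082336
0.07342680511687798 1.1777846431921883 1.2629292139756036
```

Request:
carry_out --plan "-0.005 -0.14 0 0 0 -0.8; -0.005 -0.14 0 0 0 -0.8; -0.005 -0.14 0 0 0 -0.8; -0.005 -0.14 0 0 0 -0.8; -0.005 -0.14 0 0 0 -0.8; -0.005 -0.14 0 0 0 -0.8; 0 0 0 0 0 0; 0 0 0 0 0 0"

```text
time_s: 4.87
eef_pos: [0.5227, 0.0253, 0.175]
eef_rot: [-0.001, 0.645, 0.764, 0.002]
wrist_force: [-4.6, 12.7, 10.4]
opening: 0.14
grasp_force: 59.2
```

Request:
carry_out --plan "0 0 0 0 0 0; 0 0 0 0 0 0; 0 0 0 0 0 0; 0 0 0 0 0 0; 0 0 -0.3 0 0 0; 0 0 -0.8 0 0 0; 0 0 -0.9 0 0 0; 0 0 -0.9 0 0 0" --claw 0

```text
time_s: 5.53
eef_pos: [0.5222, 0.0221, 0.2909]
eef_rot: [-0.001, 0.645, 0.764, -0.0]
wrist_force: [0.8, -1.1, 1.2]
opening: 0.505
grasp_force: 0.0
```

```bash
python3 - <<'E'
from h import *
c=snap('wrist','w3');go((.5245,-.062,.30),-.302)
g=snap('scene','s3')
a=cv2.resize(g['pixels'][140:240,200:300,::-1],(400,400),interpolation=cv2.INTER_CUBIC)
b=cv2.resize(c['pixels'][:,:,::-1],None,fx=400/384,fy=400/384)[:,:400]
cv2.imwrite('pics/c3.png',np.hstack([a,b]))
E
```

```text
t 5.5833 p [0.5259 0.0216 0.2999] yaw 1.739 tilt [ 0.012 -0.002 -1.   ] shift units [-2.05 -0.38  0.  ] turnz units 20.41
```

View pics/c3.png

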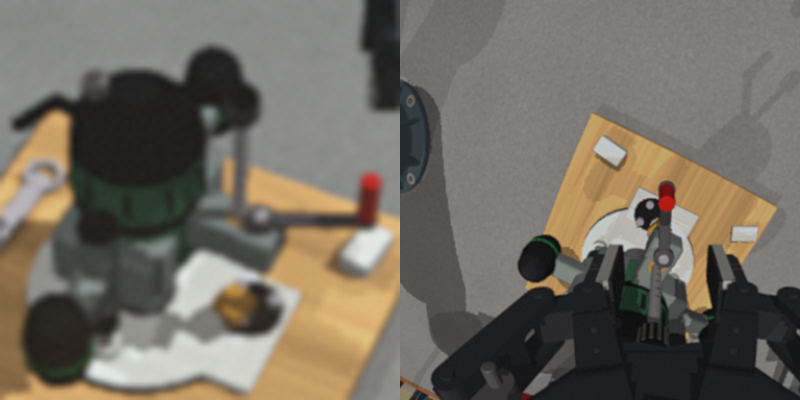

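The lever now points along world angle about 1.74, so its value is about 0.28 and it is loose. The knob is still in place. I'll view the gap from the left front, tilted, to measure it.

Request:
carry_out --plan "0.57 -0.75 0 0 0 0; 0.57 -0.75 0 0 0 0; 0.57 -0.75 0 0 0 0; 0.57 -0.75 0 0 0 0; 0.57 -0.75 0 0 0 0; 0 0 0 0 0 1; 0 0 0 0 0 1; 0 0 0 0 0 1" --claw 1

```text
time_s: 6.3
eef_pos: [0.3554, 0.1098, 0.2901]
eef_rot: [0.001, 0.754, 0.657, 0.001]
wrist_force: [-0.0, 0.1, 0.3]
opening: 0.002
grasp_force: 0.0
```

Request:
carry_out --plan "0 0 0 0 0 1; 0 0 0 0 0 1; 0 0 0 0 0 1; 0 0 0 0 0 1; 0 0 0 0 0 1; 0 0 0 0 0 1; 0 0 0 0 0 1; 0 0 0 0 0 1"

```text
time_s: 6.97
eef_pos: [0.3558, 0.1094, 0.2897]
eef_rot: [0.0, 0.95, 0.311, 0.0]
wrist_force: [-0.1, -0.6, -0.2]
opening: 0.002
grasp_force: 0.0
```

Request:
carry_out --plan "0 0 0 0 0 1; 0 0 0 0 0 1; 0 0 0 0 0 1; 0 0 0 0 0 1; 0 0 0 0 0 1; 0 0 0 0 0 1; 0 0 0 0 0 1; 0 0 0 0 0 1"

```text
time_s: 7.63
eef_pos: [0.3558, 0.1094, 0.2897]
eef_rot: [0.0, 0.997, -0.083, 0.0]
wrist_force: [-0.2, 0.0, 0.4]
opening: -0.004
grasp_force: 0.0
```

Request:
carry_out --plan "0 0 0.9 0 0 1; 0 0 0.9 0 0 1; 0 0 0.9 0 0 1; 0 0 0.9 0 0 1; 0 0 0.9 0 0 1; 0 0 0.2 0 0 1; 0 0 0 0 0 0; 0 0 0 0 0 0"

```text
time_s: 8.3
eef_pos: [0.3559, 0.1095, 0.1015]
eef_rot: [0.0, 0.929, -0.37, -0.0]
wrist_force: [0.7, -0.2, -0.2]
opening: -0.0
grasp_force: 0.0
```

```bash
python3 - <<'E'
from h import *
go((.357,.111,.08),-.8);print(pose()[2]['q'].round(2))
c=snap('wrist','w4');print(c['mtx']);p,R,o=pose();print('cam in tool',R.T@(-c['R'].T@c['t']-p)); print('axis in tool',R.T@c['R'].T)
E
```

```text
t 8.3 p [0.3559 0.1095 0.1015] yaw -0.758 tilt [-0.001 -0.    -1.   ] shift units [-0.01 -0.05  0.54] turnz units 0.42
[-0.02 -0.12  2.21 -0.    1.06  2.31]
[[297.31863964   0.         254.46558462]
 [  0.         297.31863964 191.53614752]
 [  0.           0.           1.        ]]
cam in tool [ 0.07818082 -0.00093186 -0.14168237]
axis in tool [[-3.86561556e-04 -9.52470477e-01 -3.04630664e-01]
 [ 9.99995319e-01 -1.29282518e-03  2.77325355e-03]
 [-3.03527632e-03 -3.04628166e-01  9.52466518e-01]]
```

Request:
carry_out --plan "0 0 0 0 1 0; 0 0 0 0 1 0; 0 0 0 0 1 0; 0 0 0 0 1 0; 0 0 0 0 1 0; 0 0 0 0 1 0; 0 0 0 0 1 0; 0 0 0 0 1 0"

```text
time_s: 9.02
eef_pos: [0.3604, 0.0569, 0.1525]
eef_rot: [0.12, 0.881, -0.323, 0.326]
wrist_force: [0.6, -0.4, 0.9]
opening: -0.0
grasp_force: 0.0
```

Request:
carry_out --plan "0 0 0 0 1 0; 0 0 0 0 0 0; 0 0 0 0 0 0; 0 0 0 0 0 0; 0 0 0 0 0 0; 0 0 0 0 0 0; 0 0 0 0 0 0; 0 0 0 0 0 0"

```text
time_s: 9.68
eef_pos: [0.3563, 0.038, 0.1659]
eef_rot: [0.128, 0.871, -0.313, 0.356]
wrist_force: [0.3, 0.2, -0.5]
opening: -0.003
grasp_force: 0.0
```

```bash
cat >> h.py <<'E'
def proj(c,X):
    x=c['R']@np.array(X)+c['t'];r=np.hypot(*x[:2]);a=np.arctan2(r,x[2]);K=c['mtx'];return K[:2,2]+K[0,0]*a*x[:2]/r
E
python3 - <<'E'
from h import *
c=snap('wrist','w5');print(-c['R'].T@c['t'])
for z in(.06,.1,.2,.262):print(z,proj(c,(.5245,-.062,z)))
u,v=proj(c,(.5245,-.062,.1)).astype(int)
x0=max(u-75,0);y0=max(v-60,0);print(x0,y0)
cv2.imwrite('pics/c5.png',cv2.resize(c['pixels'][y0:y0+115,x0:x0+150,::-1],None,fx=5,fy=5,interpolation=cv2.INTER_CUBIC))
E
```

```text
[0.32376639 0.06668707 0.32229609]
0.06 [229.7744522  112.41724759]
0.1 [227.4591282   87.94533484]
0.2 [220.30110854   6.01304479]
0.262 [215.17817038 -61.10092773]
152 27
```

View pics/c5.png

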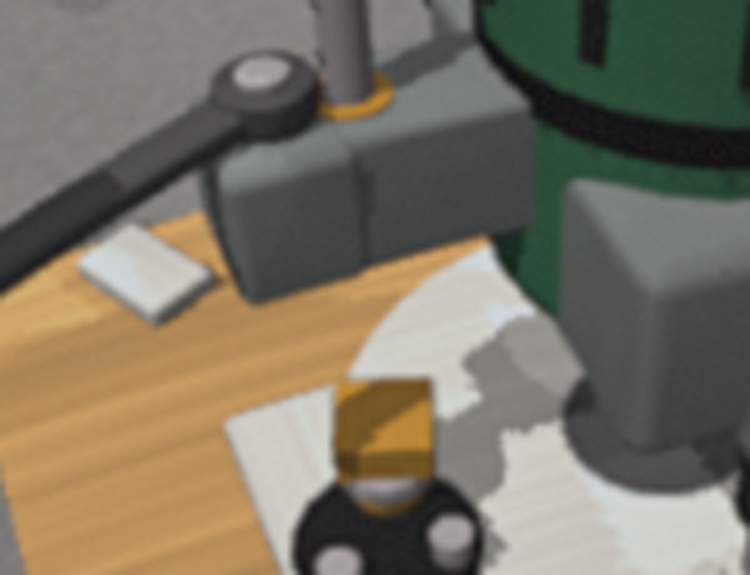

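The view shows the brass block's top face at about (229,109). The stub is still hidden behind the head's lower edge (row 81), so its tip is about 0.11 m up and the gap about 45 mm.

```bash
python3 - <<'E'
from h import *
c=load('w5')
for z in(.06,.064,.068,.072):
    cs=[atz(c,(152+u/5,27+v/5),z,True)[:2] for u,v in((340,380),(432,380))]
    print(z,'back edge',cs[0].round(4),cs[1].round(4),'len',np.linalg.norm(cs[0]-cs[1]).round(4),'dist rod',np.linalg.norm((cs[0]+cs[1])/2-[.5248,-.062]).round(4))
p,R,o=pose();y=-.758
T=np.array([[np.cos(y),np.sin(y),0],[np.sin(y),-np.cos(y),0],[0,0,-1]])
print(Ro.from_matrix(R.T@T).as_rotvec()/.1, 'up in tool',R.T@[0,0,1])
E
```

```text
0.06 back edge [ 0.5448 -0.0623] [ 0.5302 -0.0793] len 0.0224 dist rod 0.0154
0.064 back edge [ 0.5414 -0.0603] [ 0.5271 -0.077 ] len 0.022 dist rod 0.0116
0.068 back edge [ 0.5381 -0.0584] [ 0.5239 -0.0748] len 0.0217 dist rod 0.0077
0.072 back edge [ 0.5347 -0.0564] [ 0.5208 -0.0726] len 0.0214 dist rod 0.0038
[-0.26018716 -7.75393783  0.64884148] up in tool [ 7.00205429e-01  4.41362854e-04 -7.13941287e-01]
```

Request:
carry_out --plan "0.6 0 -0.5 0 -0.97 0.08; 0.5 0 -0.6 0 -0.97 0.08; 0.4 0 -0.7 0 -0.97 0.08; 0.3 0 -0.8 0 -0.97 0.08; 0.2 0 -0.8 0 -0.97 0.08; 0 0 0 0 -0.97 0.08; 0 0 0 0 -0.97 0.08; 0 0 0 0 -0.97 0.08"

```text
time_s: 10.4
eef_pos: [0.3445, 0.045, 0.3048]
eef_rot: [0.004, 0.929, -0.369, 0.036]
wrist_force: [-0.0, -0.1, -0.4]
opening: -0.0
grasp_force: 0.0
```

Request:
carry_out --plan "0 0 0 0 0 -1; 0 0 0 0 0 -1; 0 0 0 0 0 -1; 0 0 0 0 0 -1; 0 0 0 0 0 -1; 0 0 0 0 0 -1; 0 0 0 0 0 -1; 0 0 0 0 0 -1"

```text
time_s: 11.07
eef_pos: [0.3436, 0.045, 0.3029]
eef_rot: [0.02, 0.999, 0.024, 0.031]
wrist_force: [0.6, 0.2, -0.0]
opening: -0.009
grasp_force: 0.0
```

Request:
carry_out --plan "0 0 0 0 0 -1; 0 0 0 0 0 -1; 0 0 0 0 0 -1; 0 0 0 0 0 -1; 0 0 0 0 0 -1; 0 0 0 0 0 -1; 0 0 0 0 0 -1; 0 0 0 0 0 -1"

```text
time_s: 11.73
eef_pos: [0.3437, 0.0451, 0.3029]
eef_rot: [0.03, 0.911, 0.411, 0.021]
wrist_force: [0.6, -0.1, 0.0]
opening: 0.001
grasp_force: 0.0
```

```bash
python3 - <<'E'
from h import *
go((.5248,-.062,.29),1.27)
E
```

```text
t 11.7333 p [0.3437 0.0451 0.3029] yaw 0.849 tilt [ 0.063 -0.038 -0.997] shift units [0.98 5.13 0.71] turnz units -4.21
```

Request:
carry_out --plan "0 0 0 0.72 -0.13 0; 0 0 0 0 0 -1; 0 0 0 0 0 -1; 0 0 0 0 0 -1; 0 0 0 0 0 -1; -0.2 0.85 0 0 0 -0.21; -0.2 0.85 0 0 0 0; -0.2 0.85 0 0 0 0"

```text
time_s: 12.4
eef_pos: [0.4345, -0.0099, 0.3033]
eef_rot: [0.001, 0.807, 0.591, 0.001]
wrist_force: [-0.2, 0.2, 0.6]
opening: -0.001
grasp_force: 0.0
```

Request:
carry_out --plan "-0.2 0.85 0 0 0 0; -0.2 0.85 0 0 0 0; -0.2 0.85 0 0 0 0; 0 0 0 0 0 0; 0 0 0 0 0 0; 0 0 0 0 0 0; 0 0 0 0 0 0; 0 0 0 0 0 0"

```text
time_s: 13.07
eef_pos: [0.5227, -0.0623, 0.3039]
eef_rot: [0.001, 0.807, 0.591, 0.001]
wrist_force: [0.0, 0.4, 0.3]
opening: -0.001
grasp_force: 0.0
```

```bash
python3 - <<'E'
from h import *
go((.5248,-.062,.278),1.27);print(pose()[2]['wrist_force'])
E
```

```text
t 13.0667 p [ 0.5227 -0.0623  0.3039] yaw 1.265 tilt [ 0.002 -0.    -1.   ] shift units [0.02 0.05 0.65] turnz units -0.05
[0.00710952 0.39200696 0.25791154]
```

Request:
carry_out --plan "0.02 0.05 0.3 0 0 0; 0 0 0.3 0 0 0; 0 0 0.03 0 0 0; 0 0 0.03 0 0 0; 0 0 0.03 0 0 0; 0 0 0.03 0 0 0; 0 0 0.03 0 0 0; 0 0 0 0 0 0"

```text
time_s: 13.73
eef_pos: [0.5255, -0.0628, 0.2736]
eef_rot: [0.0, 0.807, 0.591, 0.001]
wrist_force: [-0.0, -0.5, 0.2]
opening: -0.0
grasp_force: 0.0
```

Request:
carry_out --plan "0 0 0.03 0 0 0; 0 0 0.03 0 0 0; 0 0 0.03 0 0 0; 0 0 0.03 0 0 0; 0 0 0.03 0 0 0; 0 0 0 0 0 0; 0 0 0 0 0 0; 0 0 0 0 0 0"

```text
time_s: 14.4
eef_pos: [0.5254, -0.0628, 0.2672]
eef_rot: [0.0, 0.807, 0.591, 0.0]
wrist_force: [-0.1, 0.5, -0.7]
opening: 0.002
grasp_force: 0.0
```

Request:
carry_out --plan "0 0 0.03 0 0 0; 0 0 0.03 0 0 0; 0 0 0.03 0 0 0; 0 0 0.03 0 0 0; 0 0 0.03 0 0 0; 0 0 0 0 0 0; 0 0 0 0 0 0; 0 0 0 0 0 0"

```text
time_s: 15.07
eef_pos: [0.5254, -0.0628, 0.2613]
eef_rot: [0.0, 0.807, 0.591, 0.0]
wrist_force: [0.3, -0.4, -0.1]
opening: -0.001
grasp_force: 0.0
```

```bash
python3 - <<'E'
from h import *
g=snap('scene','s6');w=snap('wrist','w6')
a=cv2.resize(g['pixels'][130:220,220:310,::-1],(400,400),interpolation=cv2.INTER_CUBIC)
b=cv2.resize(w['pixels'][184:384,156:356,::-1],(400,400),interpolation=cv2.INTER_CUBIC)
cv2.imwrite('pics/c6.png',np.hstack([a,b]));print(pose()[2]['wrist_force'])
E
```

```text
[0.14568382 1.04850604 0.28283186]
```

View pics/c6.png

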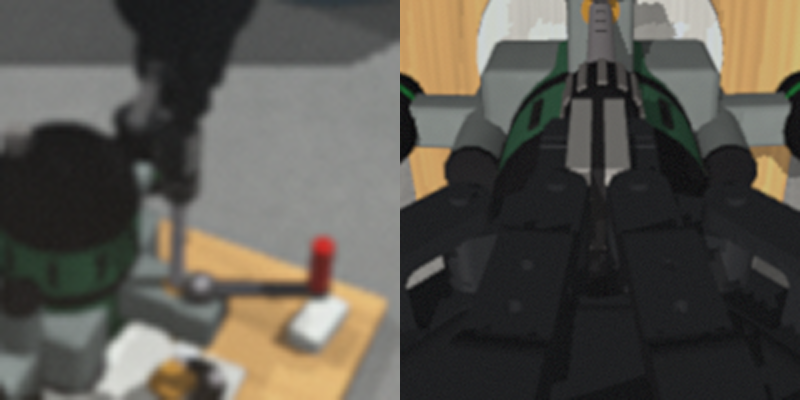

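The fingertips sit directly over the knob in line with the rod in both views. I'll check in the pixels whether the knob has already moved, by comparing its lower edge before and now.

```bash
python3 - <<'E'
from h import *
for f in('s3','s6'):
    a=load(f);g=cv2.cvtColor(a['pixels'],cv2.COLOR_RGB2GRAY)
    print(f);[print(r,g[r,255:267]) for r in range(156,182,2)]
c=load('s0')
def pp(X):
    x=c['R']@np.array(X)+c['t'];return (c['mtx']@x)[:2]/x[2]
for z in(.22,.24,.25,.26,.274):print(z,pp((.525,-.062,z)).round(1))
E
```

```text
s3
156 [ 37  36  35  38  65 105 133 140 138 140 137 138]
158 [ 36  34  34  34  46  85 125 140 140 139 139 138]
160 [ 32  33  35  31  34  54  86 112 130 139 140 139]
162 [ 32  32  33  32  32  30  33  43  67 101 130 139]
164 [ 33  35  33  32  31  31  31  30  36  67 109 134]
166 [ 37  41  39  36  33  29  32  33  41  67 107 133]
168 [ 50  44  45  43  40  39  41  40  51  75 114 135]
170 [ 44  37  38  40  39  39  43  53  78 108 130 139]
172 [ 40  54  72  78  72  71  86 112 131 142 140 139]
174 [120 128 128 111  90  91 105 126 138 141 140 138]
176 [138 141 130 107  88  90 105 126 138 141 139 139]
178 [128 133 127 105  87  93 107 126 137 139 140 140]
180 [129 148 150 121  94  92 110 126 138 138 138 138]
s6
156 [ 52  54  55  46  34  30  30  30  35  56  88 121]
158 [ 41  38  33  33  33  30  31  31  40  67 107 135]
160 [ 33  35  34  34  34  35  37  46  61  78 106 132]
162 [ 37  34  32  33  34  36  50  68  81  91 114 135]
164 [ 40  35  32  31  32  35  49  69  79  90 116 137]
166 [ 36  33  32  34  33  35  47  69  79  91 121 138]
168 [ 51  38  33  30  31  36  51  65  67  82 118 138]
170 [ 45  43  36  35  33  33  36  42  51  82 119 138]
172 [ 38  43  45  45  43  42  44  49  62  88 121 139]
174 [110  98  70  51  41  39  43  54  82 111 134 142]
176 [140 138 125  98  73  72  85 111 133 139 141 142]
178 [129 134 129 107  89  93 109 132 141 144 142 143]
180 [132 149 151 124  93  93 113 133 141 141 140 141]
0.22 [259.9 176.6]
0.24 [260.1 171.5]
0.25 [260.2 168.9]
0.26 [260.3 166.3]
0.274 [260.4 162.5]
```

Request:
carry_out --plan "0 0 0.03 0 0 0; 0 0 0.03 0 0 0; 0 0 0.03 0 0 0; 0 0 0.03 0 0 0; 0 0 0.03 0 0 0; 0 0 0.03 0 0 0; 0 0 0.03 0 0 0; 0 0 0.03 0 0 0"

```text
time_s: 15.83
eef_pos: [0.5256, -0.0628, 0.2518]
eef_rot: [0.0, 0.807, 0.591, 0.001]
wrist_force: [-0.3, 0.4, 1.8]
opening: -0.007
grasp_force: 0.9
```

The knob's lower edge dropped about 3.8 px (roughly 14 mm), so the tips are pushing it with only the loose drag. I'll go on quickly to about 0.242, then creep.

Request:
carry_out --plan "0 0 0.03 0 0 0; 0 0 0.03 0 0 0; 0 0 0.03 0 0 0; 0 0 0.03 0 0 0; 0 0 0.03 0 0 0; 0 0 0.03 0 0 0; 0 0 0.03 0 0 0; 0 0 0.02 0 0 0"

```text
time_s: 16.5
eef_pos: [0.5256, -0.0628, 0.2425]
eef_rot: [0.0, 0.807, 0.591, 0.001]
wrist_force: [0.1, 0.4, 1.8]
opening: 0.003
grasp_force: 0.9
```

Request:
carry_out --plan "0 0 0.01 0 0 0; 0 0 0.01 0 0 0; 0 0 0.01 0 0 0; 0 0 0.01 0 0 0; 0 0 0.01 0 0 0; 0 0 0.01 0 0 0; 0 0 0.01 0 0 0; 0 0 0.01 0 0 0"

```text
time_s: 17.17
eef_pos: [0.5255, -0.0628, 0.2395]
eef_rot: [0.0, 0.807, 0.591, 0.001]
wrist_force: [1.1, -1.2, 2.4]
opening: 0.002
grasp_force: 0.9
```

Request:
carry_out --plan "0 0 0.006 0 0 0; 0 0 0.006 0 0 0; 0 0 0.006 0 0 0; 0 0 0.006 0 0 0; 0 0 0.006 0 0 0; 0 0 0.006 0 0 0; 0 0 0.006 0 0 0; 0 0 0.006 0 0 0"

```text
time_s: 17.83
eef_pos: [0.5255, -0.0628, 0.2375]
eef_rot: [0.0, 0.807, 0.591, 0.001]
wrist_force: [1.3, -0.5, 1.8]
opening: -0.0
grasp_force: 0.9
```

Request:
carry_out --plan "0 0 0.006 0 0 0; 0 0 0.006 0 0 0; 0 0 0.006 0 0 0; 0 0 0.006 0 0 0; 0 0 0.006 0 0 0; 0 0 0.006 0 0 0; 0 0 0.006 0 0 0; 0 0 0.006 0 0 0"

```text
time_s: 18.5
eef_pos: [0.5255, -0.0628, 0.2356]
eef_rot: [0.0, 0.807, 0.591, 0.001]
wrist_force: [0.5, 0.4, 2.1]
opening: 0.003
grasp_force: 0.9
```

Request:
carry_out --plan "0 0 0.006 0 0 0; 0 0 0.006 0 0 0; 0 0 0.006 0 0 0; 0 0 0.006 0 0 0; 0 0 0.006 0 0 0; 0 0 0.006 0 0 0; 0 0 0.006 0 0 0; 0 0 0.006 0 0 0"

```text
time_s: 19.17
eef_pos: [0.5255, -0.0628, 0.2337]
eef_rot: [0.0, 0.807, 0.591, 0.0]
wrist_force: [0.7, -0.1, 2.2]
opening: -0.005
grasp_force: 0.9
```

Request:
carry_out --plan "0 0 0.005 0 0 0; 0 0 0.005 0 0 0; 0 0 0.005 0 0 0; 0 0 0.005 0 0 0; 0 0 0.005 0 0 0; 0 0 0.005 0 0 0; 0 0 0.005 0 0 0; 0 0 0.005 0 0 0"

```text
time_s: 19.83
eef_pos: [0.5255, -0.0628, 0.2321]
eef_rot: [0.0, 0.807, 0.591, 0.0]
wrist_force: [1.3, 0.4, 1.5]
opening: 0.003
grasp_force: 0.9
```

Request:
carry_out --plan "0 0 0.005 0 0 0; 0 0 0.005 0 0 0; 0 0 0.005 0 0 0; 0 0 0.005 0 0 0; 0 0 0.005 0 0 0; 0 0 0.005 0 0 0; 0 0 0.005 0 0 0; 0 0 0.005 0 0 0"

```text
time_s: 20.5
eef_pos: [0.5255, -0.0628, 0.2305]
eef_rot: [0.0, 0.807, 0.591, 0.0]
wrist_force: [1.1, -0.7, 2.3]
opening: 0.004
grasp_force: 0.9
```

Request:
carry_out --plan "0 0 0.005 0 0 0; 0 0 0.005 0 0 0; 0 0 0.005 0 0 0; 0 0 0.005 0 0 0; 0 0 0.005 0 0 0; 0 0 0.005 0 0 0; 0 0 0.005 0 0 0; 0 0 0.005 0 0 0"

```text
time_s: 21.17
eef_pos: [0.5255, -0.0628, 0.2289]
eef_rot: [0.0, 0.807, 0.591, 0.0]
wrist_force: [0.7, -0.2, 1.0]
opening: 0.0
grasp_force: 0.9
```

Request:
carry_out --plan "0 0 0.005 0 0 0; 0 0 0.005 0 0 0; 0 0 0.005 0 0 0; 0 0 0.005 0 0 0; 0 0 0.005 0 0 0; 0 0 0.005 0 0 0; 0 0 0.005 0 0 0; 0 0 0.005 0 0 0"

```text
time_s: 21.83
eef_pos: [0.5255, -0.0628, 0.2273]
eef_rot: [0.0, 0.807, 0.591, 0.0]
wrist_force: [0.3, 0.2, 1.7]
opening: -0.003
grasp_force: 0.9
```

Request:
carry_out --plan "0 0 0.005 0 0 0; 0 0 0.005 0 0 0; 0 0 0.005 0 0 0; 0 0 0.005 0 0 0; 0 0 0.005 0 0 0; 0 0 0.005 0 0 0; 0 0 0.005 0 0 0; 0 0 0.005 0 0 0"

```text
time_s: 22.5
eef_pos: [0.5255, -0.0628, 0.2257]
eef_rot: [0.0, 0.807, 0.591, 0.0]
wrist_force: [0.3, 0.5, 2.8]
opening: 0.003
grasp_force: 1.1
```

Request:
carry_out --plan "0 0 0.0025 0 0 0; 0 0 0.0025 0 0 0; 0 0 0.0025 0 0 0; 0 0 0.0025 0 0 0; 0 0 0.0025 0 0 0; 0 0 0.0025 0 0 0; 0 0 0 0 0 0; 0 0 0 0 0 0"

```text
time_s: 23.17
eef_pos: [0.5256, -0.0628, 0.2254]
eef_rot: [0.0, 0.807, 0.591, 0.001]
wrist_force: [-1.0, -0.4, 5.6]
opening: -0.001
grasp_force: 2.5
```

Request:
carry_out --plan "0 0 0.0025 0 0 0; 0 0 0.0025 0 0 0; 0 0 0 0 0 0; 0 0 0 0 0 0; 0 0 0 0 0 0; 0 0 0 0 0 0; 0 0 0 0 0 0; 0 0 0 0 0 0"

```text
time_s: 23.83
eef_pos: [0.5256, -0.0628, 0.2253]
eef_rot: [0.001, 0.807, 0.591, 0.001]
wrist_force: [0.1, 0.0, 5.7]
opening: 0.001
grasp_force: 2.9
```

Contact is confirmed: the finger-pad load rose from 0.9 to 2.9 N and the wrist force to 5.7 N, with the tip stalling at z = 0.2253. Now I'll lift straight off and turn toward the lever.

Request:
carry_out --plan "0 0 -0.05 0 0 0; 0 0 -0.2 0 0 0; 0 0 -0.9 0 0 0; 0 0 -0.8 0 0 -0.5; 0 0 0 0 0 -1; 0 0 0 0 0 -1; 0 0 0 0 0 -1; 0 0 0 0 0 -0.65" --claw 1

```text
time_s: 24.5
eef_pos: [0.5252, -0.0627, 0.3031]
eef_rot: [0.0, 0.666, 0.746, 0.0]
wrist_force: [0.2, 0.1, 0.5]
opening: 0.0
grasp_force: 0.0
```

```bash
python3 - <<'E'
from h import *
g=snap('scene','s7');go((.5225,.0235,.174),1.68)
G=cv2.cvtColor(g['pixels'],cv2.COLOR_RGB2GRAY);[print(r,G[r,255:267]) for r in range(164,190,2)]
w=snap('wrist','w7');print('knob proj',proj(w,(.525,-.062,.215)),'grip top',proj(w,(.5225,.0235,.202)))
h=cv2.cvtColor(w['pixels'],cv2.COLOR_RGB2HSV);m=(((h[...,0]<6)|(h[...,0]>174))&(h[...,1]>150)&(h[...,2]>60)).astype(np.uint8)
n,l,s,ce=cv2.connectedComponentsWithStats(m)
for i in range(1,n):
    if s[i,4]>60:print(s[i],ce[i].round(1),atz(w,ce[i],.19,True).round(4))
E
```

```text
t 24.55 p [ 0.5251 -0.0627  0.303 ] yaw 1.686 tilt [ 0.001  0.    -1.   ] shift units [2.15 0.18 3.22] turnz units 0.06
164 [ 29  30  29  28  39  71 114 138 144 142 141 141]
166 [ 30  30  31  34  48  82 120 139 141 140 140 141]
168 [ 45  40  48  53  60  95 131 142 143 141 139 139]
170 [ 41  36  37  59  95 127 141 143 142 142 141 141]
172 [ 38  56  83 111 134 142 143 143 142 143 141 140]
174 [122 125 119 100  87  86  95 114 127 139 142 140]
176 [124  92  59  39  33  34  36  45  69 107 133 143]
178 [105  65  35  34  36  37  35  35  51  92 130 144]
180 [ 91  58  42  41  37  37  37  43  65 102 132 141]
182 [ 86  70  53  48  41  43  42  52  86 128 151 151]
184 [108 125 118  82  57  55  77 110 146 167 177 177]
186 [117 151 152 116  87  95 133 167 180 177 176 175]
188 [123 137 135 107  90 102 137 170 179 179 181 177]
knob proj [252.53414107 195.45607316] grip top [261.65280588  89.6922184 ]
[256  83  16  17 204] [263.7  91.1] [0.5246 0.0229 0.19  ]
```

The knob's lower edge is now at row 184, about 47 mm down, and it stayed there after release. The grip at (263.7,91) maps to (0.524,0.023), as predicted. Next I'll grasp it.

Request:
carry_out --plan "0.72 0.05 0 0 0 0; 0.72 0.05 0 0 0 0; 0.71 0.05 0 0 0 0; 0 0 0.8 0 0 0; 0 0 0.8 0 0 0; 0 0 0.8 0 0 0; 0 0 0.6 0 0 0; 0 0 0.2 0 0 0" --claw 0

```text
time_s: 25.27
eef_pos: [0.5193, 0.024, 0.1706]
eef_rot: [-0.003, 0.669, 0.744, -0.002]
wrist_force: [-0.7, 0.8, -0.8]
opening: 0.5
grasp_force: 0.0
```

```bash
python3 - <<'E'
from h import *
go((.5228,.0235,.174),1.67);o=pose()[2];print(o['wrist_force'],o['opening'])
E
```

```text
t 25.2667 p [0.5193 0.024  0.1706] yaw 1.677 tilt [-0.006  0.001 -1.   ] shift units [-0.02  0.08 -0.08] turnz units 0.07
[-0.65725625  0.78973788 -0.77208087] 0.4996371394104777
```

Request:
carry_out --plan "-0.02 0.08 -0.1 0 0 0; 0 0 0 0 0 0; 0 0 0 0 0 0; 0 0 0 0 0 0; 0 0 0 0 0 0; 0 0 0 0 0 0; 0 0 0 0 0 0; 0 0 0 0 0 0" --claw 1

```text
time_s: 25.93
eef_pos: [0.527, 0.0227, 0.181]
eef_rot: [0.002, 0.668, 0.744, 0.002]
wrist_force: [0.1, 0.5, 6.4]
opening: 0.137
grasp_force: 59.3
```

```bash
python3 - <<'E'
from h import *
p,R,o=pose();print(p,o['wrist_force'],o['opening'],o['grasp_force'])
v=np.array([.529,-.0465]);d=p[:2]-v;print(np.linalg.norm(d),np.arctan2(d[1],d[0]),np.arctan2(R[1,0],R[0,0]))
E
```

```text
[0.52704132 0.02265836 0.18099897] [0.10313038 0.53370324 6.39169275] 0.13670873286365454 59.27290320396423
0.06918609429867824 1.5991104621385996 1.678866539873294
```

Request:
carry_out --plan "0 0 0 0 0 0.8; -0.005 0.14 0 0 0 0.8; -0.005 0.14 0 0 0 0.8; -0.005 0.14 0 0 0 0.8; -0.005 0.14 0 0 0 0.8; -0.005 0.14 0 0 0 0.8; -0.005 0.14 0 0 0 0.8; -0.005 0.14 0 0 0 0.8"

```text
time_s: 26.6
eef_pos: [0.566, 0.0137, 0.1812]
eef_rot: [0.002, 0.869, 0.495, 0.004]
wrist_force: [5.7, 2.3, 3.1]
opening: 0.135
grasp_force: 59.0
```

```bash
cat > lev.py <<'E'
from h import *
p,R,o=pose();print(p,o['wrist_force'],o['opening'],o['grasp_force'])
v=np.array([.529,-.0465]);d=p[:2]-v;a=np.arctan2(d[1],d[0]);print(np.linalg.norm(d),a,np.arctan2(R[1,0],R[0,0]),'v',-1.873+np.pi+.75-a)
E
python3 lev.py
```

```text
[0.56603119 0.01368132 0.18122255] [5.68107225 2.25759591 3.1201969 ] 0.13549304724498595 58.95357549190521
0.0706618705900108 1.0191831875433306 1.0359428396929766 v 0.9994094660464623
```

Request:
carry_out --plan "-0.005 0.14 0 0 0 0.8; -0.005 0.14 0 0 0 0.8; -0.005 0.14 0 0 0 0.8; -0.005 0.14 0 0 0 0.8; -0.005 0.14 0 0 0 0.8; -0.005 0.14 0 0 0 0.8; 0 0 0 0 0 0; 0 0 0 0 0 0"

```text
time_s: 27.27
eef_pos: [0.5907, -0.0101, 0.1814]
eef_rot: [0.002, 0.961, 0.276, 0.005]
wrist_force: [9.9, 0.7, 1.1]
opening: 0.136
grasp_force: 58.9
```

```bash
python3 lev.py
```

```text
[ 0.59066229 -0.01011863  0.18138044] [9.88921698 0.68101323 1.12296719] 0.13555956335349242 58.88528287410736
0.07159498574408026 0.5330415142281033 0.5585814435564799 v 1.4855511393616896
```

The lever is slightly past where it started tight (0.533 against 0.565 rad world angle). Releasing and lifting clear.

Request:
carry_out --plan "0 0 0 0 0 0; 0 0 0 0 0 0; 0 0 0 0 0 0; 0 0 0 0 0 0; 0 0 -0.3 0 0 0; 0 0 -0.8 0 0 0; 0 0 -0.9 0 0 0; 0 0 -0.9 0 0 0" --claw 0

```text
time_s: 27.93
eef_pos: [0.5862, -0.0095, 0.2965]
eef_rot: [-0.0, 0.961, 0.276, -0.0]
wrist_force: [1.0, -0.0, -0.2]
opening: 0.499
grasp_force: 0.0
```

Request:
carry_out --plan "0.8 0 0 0 0 0; 0.8 0 0 0 0 0; 0.8 0 0 0 0 0; 0 0 0 0 0 0; 0 0 0 0 0 0; 0 0 0 0 0 0; 0 0 0 0 0 0; 0 0 0 0 0 0"

```text
time_s: 28.6
eef_pos: [0.6677, 0.0406, 0.2959]
eef_rot: [0.0, 0.961, 0.276, 0.001]
wrist_force: [-0.4, 0.1, 0.8]
opening: 0.498
grasp_force: 0.0
```

```bash
python3 - <<'E'
from h import *
g=snap('scene','s8');w=snap('wrist','w8');t=snap('top','t8')
G=cv2.cvtColor(g['pixels'],cv2.COLOR_RGB2GRAY);[print(r,G[r,255:267]) for r in range(180,188,2)]
h=cv2.cvtColor(w['pixels'],cv2.COLOR_RGB2HSV);m=(((h[...,0]<6)|(h[...,0]>174))&(h[...,1]>150)&(h[...,2]>60)).astype(np.uint8)
n,l,s,ce=cv2.connectedComponentsWithStats(m)
for i in range(1,n):
    if s[i,4]>60:print(s[i],ce[i].round(1),atz(w,ce[i],.19,True).round(4))
a=cv2.resize(g['pixels'][145:235,200:300,::-1],(444,400),interpolation=cv2.INTER_CUBIC)
b=cv2.resize(w['pixels'][150:330,180:340,::-1],(355,400),interpolation=cv2.INTER_CUBIC)
cv2.imwrite('pics/c8.png',np.hstack([a,b]));print(pose()[0])
E
```

```text
180 [ 95  61  41  38  36  34  35  42  67 106 136 147]
182 [ 88  71  55  48  43  41  40  50  87 133 156 156]
184 [110 131 120  84  56  56  79 116 150 173 182 182]
186 [119 155 157 120  88  98 138 173 185 183 181 180]
[ 53  79  37  56 760] [ 70.5 106.7] [0.6477 0.2311 0.19  ]
[250 260  14  30 353] [256.1 274.8] [ 0.5955 -0.0075  0.19  ]
[ 451  305   59   50 1396] [477.7 329.3] [ 0.6612 -0.3655  0.19  ]
[ 469  334   43   50 1296] [495.1 362.6] [ 0.6206 -0.5285  0.19  ]
[0.66794997 0.04074689 0.29567086]
```

View pics/c8.png

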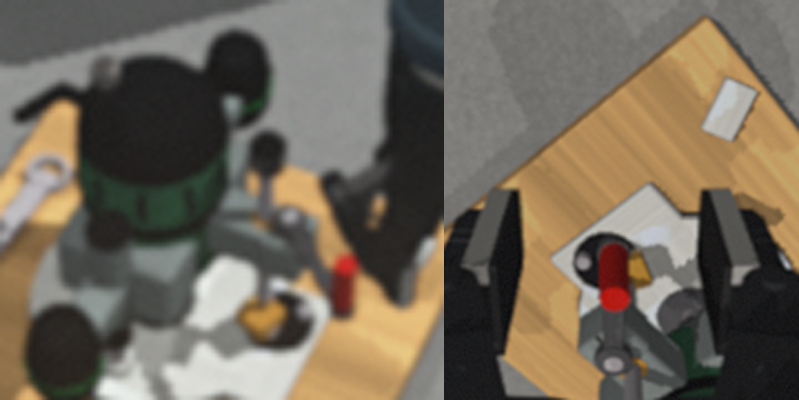

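The scene crop shows the rod reaching down onto the brass block at about (263,300). The knob hasn't moved (lower edge still at row 184), the lever is back at its tight position, and the gripper is clear of everything. Handing in.

```bash
python3 -c "
from bench import ctrl
print(ctrl.hand_in())"
```

```text
the job is handed in; nothing more can be done
None
```

The job is handed in at about 29 s: I loosened the clamp, lowered the rod about 49 mm until it touched the brass block (about 6 N at the wrist), swung the lever back to tight and moved the gripper clear; the result of the judging was not shown.

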